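# Clamp a wiring duct in the riveting jig with a cam-locked jaw

## Task

Clamp the white wiring duct in the riveting jig: flip the jaw's cam lever up to free the jaw, slide the jaw along until its sprung rubber pad presses lightly on the end of the duct (pushed in a few millimetres, well short of bottoming, so that the duct does not bow), then flip the lever fully down again to lock the jaw there. Do not bump the light bar above the jaw, and leave the things around the jig where they are.

Things in the scene. Friction and masses are not known exactly. Their poses are not given: they have to be found in the camera images.
- jig: Aluminium jig bed 500 (x) x 80 (y) x 40 mm, fixed; origin at the centre of its underside, on the bench; x along it, away from the robot, from jaw to end block. A light bar over it (x = -275 to -20, y = -52 to -34 mm, 212 to 245 mm above the bench; posts at y = +62, x = -265 and -30) leaves no room for an upright gripper at the raised lever: come from the lever side (-y), leaning 30-45 deg.
- jaw (a joint): Travel of the grey sliding jaw (70 mm wide, 60 mm long, 58 mm high over the bed) along jig +x, in m, 0 to 0.19; at 0 its centre (the lever's hinge) is at jig x = -205 mm. When freed it slides with about 7 N of friction and stays where it is left; when locked it is held fast. With the lever raised it may be pushed or dragged by the lever's handle.
- lever (a joint): Angle of the cam lever on the jaw, rad: 0 fully down (locked, the lever points to jig -y and 10 degrees upward), grows as it is raised, 0.9 fully up (62 degrees above level). The cam lets go of the bed above about 0.45. The lever stays where it is left; near its down end it takes about 10 N at the handle.
- lever_hinge (a point): Middle of the lever's hinge axis, which runs along jig x, at jig y = 0, 58 mm above the bench; moves with the jaw.
- lever_handle (a point): Centre of the lever's handle: a black round crossbar 20 mm thick and 40 mm long, lying along jig x, 95 mm from the hinge axis; free on all sides, on a steel arm 14 mm wide. 75 mm above the bench when down, 142 mm when up. It can be pinched end to end along jig x. The handle turns with the lever.
- pad (a joint): How far the jaw's rubber pad is pushed in against its spring, m: 0 free, 0.013 bottomed; 1 N per mm.
- pad_face (a point): Centre of the pad's face (66 mm wide, 32 mm high) that meets the duct; it looks to jig +x, 70 mm ahead of the lever's hinge when the pad is free, 61 mm above the bench.
- duct: Slotted white wiring duct, an open channel 130 mm long (x), 60 mm wide (y), 40 mm high, walls 4 mm; loose on the bed, with its +x end at the end block; origin at the centre of its underside. The end that the pad must meet is 65 mm from it to -x. The end block is a grey steel block bolted to the bed, 70 mm wide and 50 mm high.
- offcut: Bystander: an 80 mm offcut of the same duct, on the bench on the lever's side of the jig, beside the duct; origin under its centre.
- breaker: Bystander: white three-pole circuit breaker 54 x 72 x 90 mm, standing on the bench on the other side of the jig; origin under its centre.
- wrench: Bystander: steel wrench 160 mm long, lying on the bench on that other side; origin under its middle.
There are look-alikes about, which are no part of the job. Leave any purple, red or yellow look-alike of the duct alone.

How it is judged:
By the outcome, as a careful person would: the job done as asked, in the order asked, and still so for the second after the job is handed in, with the robot touching nothing.
It also fails if it takes over 42 s, if anything falls off the work surface, if the arm or the gripper's body presses on something with over 40 N, if the wrist force passes 120 N, or if a joint passes its speed limit or range.

## Robot

A 7-joint arm with a two-finger parallel gripper is mounted at the origin on the work surface. World frame = base frame: x ahead of the robot, y to its left, z up, the work surface at z = 0. Lengths are in m, angles in rad, forces in N, time in s.
With the tool pointing down it reaches from about 0.4 to 0.925 m from the base axis. Payload 5.6 kg.
Tool frame: the origin (TCP) lies midway between the tips of the shut fingers; the grasp point (between the pads) lies 19 mm behind it; z points along the fingers, y is the line along which they close (so a half turn about z gives the same grasp; the last joint's range is limited). The gripper opens to 85 mm and grips with 20 to 120 N. Pads are 22 mm wide; open, the fingers measure 114 mm over their backs; the gripper's body (76 mm by 85 mm) begins 54 mm behind the grasp point. The pads swing forward as they close: fully open they stand 13 mm farther back than shut.
Start: joints at [-1.376, 0.468, -0.012, 1.603, 0.006, 1.071, -0.056], TCP at [0.153, 0.632, 0.231] pointing down, gripper open.
Joint ranges: [-2.53, 2.53], [-0.31, 2.02], [-1.57, 1.55], [0.28, 2.44], [-1.29, 4.43], [0.15, 1.84], [-2.92, 2.92]. Speed limits (rad/s): [2.57, 2.57, 3.14, 3.14, 3.14, 3.14, 3.14].

## Interface

Orientations are given as a 3x3 rotation matrix whose columns are the frame's x, y, z axes.
In Python, from workcell import robot, hand, kin, optics, sign_off gives the robot as it stands. Calls block until the motion is done:
- robot.reach(position, orientation): joint-space move of the TCP to a pose.
- robot.servo_line(position, velocity=0.15, orientation=None, guard=None): straight line of the TCP; orientation=None keeps the orientation; velocity is the mean speed in m/s. With guard (N) it stops when the force on the tool has changed by that much, and returns True; else False.
- robot.move_j(angles): joint-space move.
- hand.grip(opening, force=None): finger opening in m; force is the grip in N (None keeps the last); returns when the fingers have stopped.
- robot.sleep(seconds).
- kin.solve_ik(position, orientation): joint angles nearest the present ones, or None.
- optics.grab_frame(name): name is "scene" or "top"; returns (picture, depth): 384x512x3 uint8, red, green, blue; 384x512 float32, m along the optical axis (not along the pixel's ray), 0 where there is no reading.
- optics.calibration(name): a dict with "fovy" (degrees; the focal length in pixels is half the picture's height over the tangent of half this angle, whatever the lens; pixels are square), "cx", "cy" (the principal point, pixels), "R" (3x3) and "t" (3): a world point X has camera coordinates R X + t. Camera axes: x right, y down, z forward; pixel columns grow to the right and rows downward; lengths in m; the calibration is good to about 2 mm. A picture is of the moment at which its call begins. calibration takes no time and is no camera call.
A pose or a line that the arm cannot do raises robot.Unreachable and nothing moves.
- sign_off(): hands the job in; it is judged then, once.
Readings, each from a call of its own:
- robot.read_clock(): time.
- robot.read_joint_positions(): joint angles.
- robot.read_joint_vel(): joint speeds.
- robot.read_effort(): joint torques, N m.
- robot.read_ee_pos(): TCP position.
- robot.read_eef_rot(): TCP orientation.
- robot.read_force(): force on the tool from outside, world axes, zero at the start.
- robot.read_torque(): the same for the moment, N m.
- robot.read_finger_gap(): finger opening in m.
- robot.read_gripper_force(): force on a finger pad.
Only numpy, scipy, OpenCV 4.12 (cv2) and the standard library are available. Lean on these libraries where they do the work, as an engineer would, in place of code of your own. Each camera call takes 0.05 s, during which the arm holds its last target. There are 200 camera calls.

## Working session

There is one attempt and no reset: what is moved stays moved. The work goes in short steps, each a Python script; the robot and the scene stay as the last script left them, time stands still between calls to the robot, and variables do not carry over. Pictures are saved under pics/ and viewed, at most 10 in all, crops included, and the job is handed in when it is done.

```bash
mkdir -p pics; ls
cat > h.py <<'E'
import numpy as np, cv2
from workcell import robot, hand, kin, optics, sign_off
def cloud(name):
    im,d=optics.grab_frame(name); c=optics.calibration(name)
    f=192/np.tan(np.radians(c['fovy'])/2)
    v,u=np.mgrid[:384,:512]
    P=np.stack([(u-c['cx'])/f*d,(v-c['cy'])/f*d,d],-1)
    W=(P-np.array(c['t']))@np.array(c['R'])
    W[d==0]=np.nan
    return im,W
E
python3 - <<'E'
from h import *
for n in("scene","top"):
    im,W=cloud(n); np.savez(f'{n}.npz',im=im,W=W)
    cv2.imwrite(f'pics/{n}0.png',cv2.resize(im[:,:,::-1],(800,600)))
    c=optics.calibration(n);print(n,c)
print(robot.read_clock(),robot.read_eef_rot())
E
```

```text
pics
scene {'fovy': 52.99132200062648, 'cx': 255.15373897469502, 'cy': 191.4427482472999, 'R': array([[ 0.30615259,  0.95175525,  0.02079751],
       [ 0.58829482, -0.17197158, -0.79014871],
       [-0.7484516 ,  0.25414114, -0.61256223]]), 't': array([-0.10512465, -0.29938973,  1.354567  ])}
top {'fovy': 47.864116567131404, 'cx': 254.20840733471718, 'cy': 191.8287978663909, 'R': array([[ 0.02237855, -0.99973352,  0.00566552],
       [-0.999351  , -0.02252927, -0.02810703],
       [ 0.02822718, -0.00503285, -0.99958886]]), 't': array([-0.0753732 ,  0.59039088,  1.14879808])}
0.1 [[-9.71856762e-01  2.35572412e-01 -2.68750952e-04]
 [ 2.35572528e-01  9.71855331e-01 -1.67332421e-03]
 [-1.33001974e-04 -1.68954179e-03 -9.99998564e-01]]
```

View pics/scene0.png

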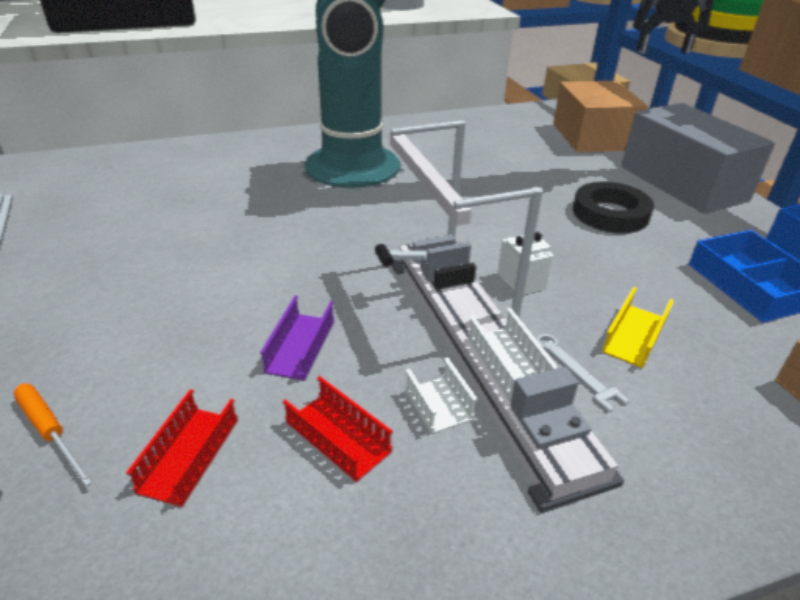

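View pics/top0.png

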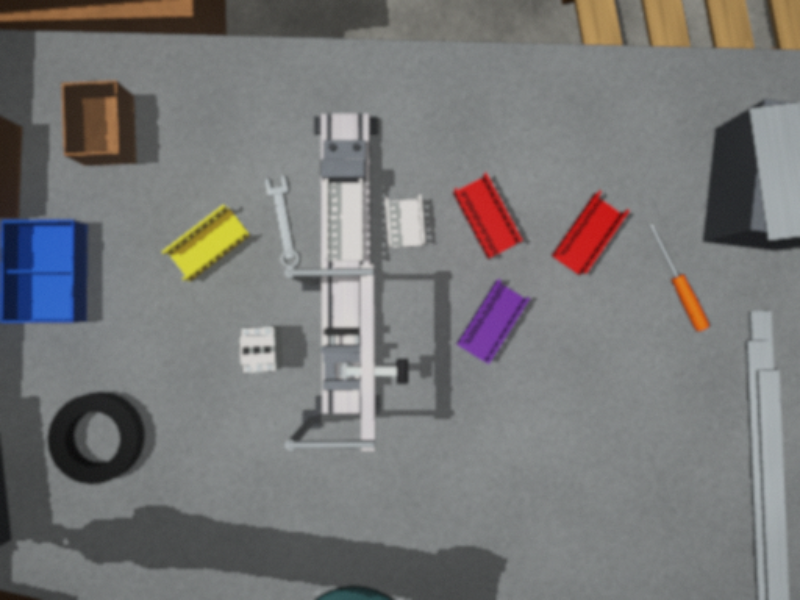

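The top view shows the jig pointing nearly along +x, with the handle at about (402,371), the jaw at (343,365), the duct at (348,225) and the end block at (343,160), all in 800 px coordinates. The lever is down and points to -y.

Run:
```python
from h import *
z=np.load('top.npz');W=z['W'];im=z['im'].astype(int)
s=0.64
def reg(u0,u1,v0,v1,zl,zh,extra=None):
    m=np.zeros(W.shape[:2],bool);m[int(v0*s):int(v1*s),int(u0*s):int(u1*s)]=1
    m&=(W[...,2]>zl)&(W[...,2]<zh)
    if extra is not None:m&=extra
    return W[m]
def show(n,p):
    print(n,len(p),'med',np.median(p,0).round(4),'lo',np.percentile(p,2,0).round(4),'hi',np.percentile(p,98,0).round(4))
dark=im.max(2)<70
show('bench',reg(560,700,400,500,-.05,.05))
show('handle',reg(385,420,350,392,.05,.12,dark))
show('jaw',reg(318,365,340,395,.088,.11))
show('bed',reg(310,385,105,420,.03,.05))
show('bar',reg(355,380,270,455,.2,.27))
show('block',reg(315,370,135,185,.08,.1))
show('duct',reg(315,380,170,275,.07,.09))
show('offcut',reg(380,440,190,255,.03,.05))
p=reg(315,375,170,275,.07,.088).astype(np.float32)[:,:2]; print('ductrect',cv2.minAreaRect(p))
p=reg(310,385,105,420,.03,.047).astype(np.float32)[:,:2]; print('bedrect',cv2.minAreaRect(p))
p=reg(355,380,270,455,.23,.26)[:,:2].astype(np.float32);print('barrect',cv2.minAreaRect(p))
p=reg(315,370,135,185,.082,.1)[:,:2].astype(np.float32);print('blockrect',cv2.minAreaRect(p))
# bed's left edge line: per row side edges
m=(W[...,2]>.03)&(W[...,2]<.05)
z=np.load('scene.npz');W=z['W'];im=z['im'].astype(int);dark=im.max(2)<60
show('S handle',reg(372,395,240,270,.04,.12,dark))
show('S padblack',reg(425,480,255,290,.04,.12,dark))
show('S duct',reg(460,555,305,380,.06,.09))
show('S bar',reg(390,470,125,225,.18,.27))
```

```text
bench 5743 med [ 0.3444 -0.4653  0.0013] lo [ 0.2629 -0.581  -0.0032] hi [ 0.4265 -0.3493  0.0059]
handle 96 med [ 0.479  -0.0715  0.0881] lo [ 0.4601 -0.081   0.0828] hi [ 0.495  -0.0635  0.0933]
jaw 124 med [0.5107 0.0258 0.098 ] lo [ 0.5052 -0.0037  0.0945] hi [0.5161 0.0551 0.1022]
bed 3423 med [0.6716 0.0294 0.042 ] lo [ 0.4105 -0.0098  0.0367] hi [0.8961 0.0674 0.0486]
bar 1056 med [ 0.5047 -0.0213  0.2341] lo [ 0.3866 -0.032   0.2234] hi [ 0.6244 -0.0096  0.2438]
block 371 med [0.7991 0.0291 0.0905] lo [ 0.7838 -0.0038  0.0813] hi [0.8153 0.0633 0.0949]
duct 301 med [0.7434 0.026  0.0811] lo [ 0.6583 -0.004   0.071 ] hi [0.7972 0.0593 0.0897]
offcut 119 med [ 0.7255 -0.0489  0.0406] lo [ 0.6865 -0.1033  0.0373] hi [ 0.7642 -0.0394  0.0445]Traceback (most recent call last):
  File "<stdin>", line 20, in <module>
cv2.error: OpenCV(4.12.0) /io/opencv/modules/imgproc/src/convhull.cpp:143: error: (-215:Assertion failed) total >= 0 && (depth == CV_32F || depth == CV_32S) in function 'convexHull'
```

Run:
```python
from h import *
z=np.load('top.npz');W=z['W'];im=z['im'].astype(int)
s=0.64
def reg(W,u0,u1,v0,v1,zl,zh,extra=None):
    m=np.zeros(W.shape[:2],bool);m[int(v0*s):int(v1*s),int(u0*s):int(u1*s)]=1
    m&=(W[...,2]>zl)&(W[...,2]<zh)
    if extra is not None:m&=extra
    return W[m]
def rect(n,p):
    p=np.ascontiguousarray(p[:,:2],np.float32);l=cv2.fitLine(p,cv2.DIST_HUBER,0,.01,.01).ravel()
    print(n,len(p),cv2.minAreaRect(p),'line yaw deg',np.degrees(np.arctan(l[1]/l[0])).round(2),l[2:])
def show(n,p):
    print(n,len(p),'med',np.median(p,0).round(4),'lo',np.percentile(p,2,0).round(4),'hi',np.percentile(p,98,0).round(4))
rect('bar',reg(W,355,380,270,455,.225,.25))
rect('bed',reg(W,310,385,105,420,.03,.048))
rect('block',reg(W,315,370,135,185,.082,.1))
# block/duct walls: rows x-profile along wall tops
for u0,u1 in((318,342),(362,380)):
    p=reg(W,u0,u1,170,290,.072,.09);show('wall',p);rect('wall',p)
def ray(n,u,v,h):
    c=optics.calibration(n);f=192/np.tan(np.radians(c['fovy'])/2);R=np.array(c['R']);t=np.array(c['t'])
    d=R.T@np.array([(u-c['cx'])/f,(v-c['cy'])/f,1]);o=-R.T@t
    return (o+d*(h-o[2])/d[2]).round(4)
dk=(im.max(2)<70).astype(np.uint8);
m=np.zeros_like(dk);m[224:251,246:269]=dk[224:251,246:269]
M=cv2.moments(m);print('handle top px',M['m10']/M['m00'],M['m01']/M['m00'],ray('top',M['m10']/M['m00'],M['m01']/M['m00'],.08))
z=np.load('scene.npz');W2=z['W'];im2=z['im'].astype(int);dark=im2.max(2)<60
show('S handle',reg(W2,372,395,240,270,.04,.12,dark))
show('S pad',reg(W2,425,480,255,290,.04,.12,dark))
show('S duct',reg(W2,460,555,305,380,.06,.09))
show('S bar',reg(W2,390,470,125,225,.21,.25))
a=z['im'][130:260,220:390,::-1];b=np.load('top.npz')['im'][60:290,190:290,::-1]
cv2.imwrite('pics/c.png',np.hstack([cv2.resize(a,None,fx=3,fy=3,interpolation=2),cv2.resize(cv2.resize(b,None,fx=2.6,fy=2.6,interpolation=2)[:,:280],(280,390*598//598))])[:, :790])
```

```text
bar 1031 ((0.5037192702293396, -0.01744547113776207), (0.24638225138187408, 0.025612562894821167), 1.4466067552566528) line yaw deg 1.68 [ 0.50834584 -0.02118507]
bed 3320 ((0.6481549739837646, 0.03319279104471207), (0.0966632068157196, 0.5148657560348511), 87.66275787353516) line yaw deg -0.39 [0.6649356  0.02917701]
block 360 ((0.7972666621208191, 0.029900172725319862), (0.03706367313861847, 0.06814087182283401), 0.7053062915802002) line yaw deg -88.03 [0.7997082  0.02996503]
wall 132 med [0.7366 0.056  0.081 ] lo [0.6572 0.0376 0.0763] hi [0.7955 0.0615 0.0897]
wall 132 ((0.7273088693618774, 0.0575307160615921), (0.02735144831240177, 0.1437872052192688), 82.62065887451172) line yaw deg -0.01 [0.7224295 0.0559832]
wall 69 med [ 7.167e-01 -7.000e-04  7.990e-02] lo [ 0.657  -0.0043  0.0757] hi [0.7916 0.0012 0.0885]
wall 69 ((0.7260457277297974, -0.0015360156539827585), (0.13971929252147675, 0.005437169224023819), 0.05279289931058884) line yaw deg 1.34 [ 7.190831e-01 -4.172827e-04]
handle top px 257.4375 236.79166666666666 [ 0.4776 -0.0723  0.08  ]
S handle 89 med [ 0.4914 -0.0728  0.0852] lo [ 0.4661 -0.0788  0.0737] hi [ 0.4997 -0.062   0.0909]
S pad 299 med [0.545  0.02   0.0674] lo [ 0.5373 -0.0078  0.0502] hi [0.5478 0.0523 0.0797]
S duct 662 med [0.7192 0.0542 0.0758] lo [ 0.66   -0.0009  0.0605] hi [0.7742 0.0613 0.0827]
S bar 1111 med [ 0.5092 -0.022   0.234 ] lo [ 0.3894 -0.0313  0.2152] hi [0.6356 0.0812 0.2432]
```

View pics/c.png

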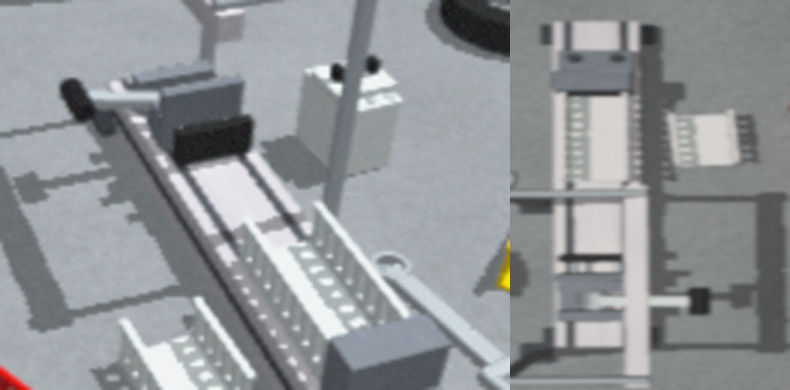

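The crop shows the lever down, the black pad at crop (213,138), and the near ends of the duct walls at about (245,225) and (318,207). Next I'll cast rays for those wall ends and check IK for the whole path.

```bash
cat >> h.py <<'E'
def ray(n,u,v,h):
    c=optics.calibration(n);f=192/np.tan(np.radians(c['fovy'])/2);R=np.array(c['R']);t=np.array(c['t'])
    d=R.T@np.array([(u-c['cx'])/f,(v-c['cy'])/f,1]);o=-R.T@t
    return (o+d*(h-o[2])/d[2]).round(4)
yaw=.026; O=np.array([.6534,.0257,0]); H0=-.1778
J=np.array([[np.cos(yaw),-np.sin(yaw),0],[np.sin(yaw),np.cos(yaw),0],[0,0,1]])
def handle(hx,q):   # world handle centre, hinge at jig x hx, lever angle q
    a=np.radians(10)+q
    return O+J@np.array([hx,-.095*np.cos(a),.058+.095*np.sin(a)])
def tool(t,s=1):
    t=np.radians(t);z=np.array([0,np.sin(t),-np.cos(t)]);y=np.array([s,0,0.])
    return J@np.stack([np.cross(y,z),y,z],1)
def tcp(p,Rt,off=.022): return p+off*Rt[:,2]
E
python3 - <<'E'
from h import *
for u,v in((301.7,205),(326,199)): print('duct end',ray('scene',u,v,.08))
print('handle model',handle(H0,0),'pad face jig',H0+.07,'duct jig from .657:',(.657-O[0]))
b=np.load('top.npz')['im'].astype(int)
# top image: intensity profile along left wall and floor columns
for c in (214,222,236): print(c,b[165:185,c].sum(1)//3)
for r in range(165,186,2): print(r,ray('top',222,r,.08)[0],ray('top',222,r,.044)[0])
q=None
for t in(40,45):
  for s in(1,-1):
    R=tool(t,s);L=[]
    for hx in(H0,H0+.12):
      for a in(0,.4,.8):
        x=kin.solve_ik(tcp(handle(hx,a),R),R);L.append(None if x is None else np.round(x,2))
    print(t,s,*L,sep='\n')
    for p in ([.45,-.25,.4],[.47,-.2,.2]): print(kin.solve_ik(np.array(p),R))
print(kin.solve_ik(np.array([.153,.632,.45]),robot.read_eef_rot()))
E
```

```text
duct end [ 0.664  -0.0023  0.08  ]
duct end [0.6602 0.0559 0.08  ]
handle model [ 0.47809229 -0.0724474   0.07449658] pad face jig -0.1078 duct jig from .657: 0.0036000000000000476
214 [185 192 197 199 198 195 176 159 164 166 151 134 127 131 137 151 183 202
 208 206]
222 [207 204 201 204 203 194 173 155 163 165 153 133 127 134 150 184 203 207
 206 208]
236 [113 127 143 159 183 193 177 162 164 165 165 186 206 211 210 208 210 211
 209 209]
165 0.6555 0.6587
167 0.6505 0.6535
169 0.6455 0.6483
171 0.6404 0.6431
173 0.6354 0.6379
175 0.6304 0.6327
177 0.6253 0.6275
179 0.6203 0.6223
181 0.6153 0.6171
183 0.6103 0.612
185 0.6052 0.6068
40
1
[-0.01  0.75  0.58  2.01 -1.04  1.25  1.29]
[-0.08  0.69  0.64  2.02 -1.03  1.29  1.24]
[-0.14  0.62  0.65  2.05 -1.01  1.28  1.18]
[ 0.07  0.82  0.4   1.73 -0.99  1.25  1.05]
[-0.01  0.77  0.48  1.74 -1.    1.3   1.03]
[-0.09  0.73  0.53  1.77 -1.02  1.32  1.  ]
[ 0.41205628  0.38863261  0.43309352  1.53874708 -0.59446421  1.80880671
  0.91402841]
[-0.1313798   0.8923523   1.209113    1.80664269 -1.02244325  1.83535667
  1.43625506]
40
-1
[-0.22  0.89
[... 727 characters left out ...]
6302  1.51267865 -0.59424954  1.83190787
  0.87295238]
[ 0.06391416  0.74762712  0.88582943  1.77232151 -0.91259677  1.72419067
  1.31606734]
45
-1
[-0.19  0.94  0.88  1.99 -1.21  1.56 -1.7 ]
[-0.34  1.01  1.11  2.02 -1.27  1.74 -1.68]
[-0.4   0.93  1.11  2.05 -1.24  1.71 -1.74]
[-0.07  0.93  0.66  1.72 -1.17  1.48 -1.96]
[-0.23  0.97  0.88  1.74 -1.27  1.64 -1.94]
[-0.28  0.9   0.88  1.77 -1.25  1.62 -1.99]
[ 0.59981409  0.41546341  0.21046302  1.51267865 -0.59424954  1.83190787
 -2.26864027]
[ 0.06391416  0.74762712  0.88582943  1.77232151 -0.91259677  1.72419067
 -1.82552531]
[-1.38510734e+00  3.50027646e-01  4.92584182e-04  1.28824571e+00
 -1.23597580e-04  1.50501350e+00 -5.16476747e-02]
```

The ray points agree: duct end at x ≈ 0.660 and jig yaw at about 1.5°. The modelled handle is within 1 mm of the measured one. Now I'll approach and pinch.

```bash
cat >> h.py <<'E'
RT=tool(43,1)
E
python3 - <<'E'
from h import *
R=RT;T=tool(20,1)
w=np.array([.45,-.25,.42]);pre=tcp(handle(H0,0),R,-.075)
print(kin.solve_ik(w,T),pre,kin.solve_ik(pre,R))
robot.reach(np.array([.153,.632,.45]),robot.read_eef_rot())
robot.reach(w,T)
robot.reach(pre,R)
print(robot.read_clock(),robot.read_ee_pos(),robot.read_joint_positions().round(2) if hasattr(robot.read_joint_positions(),'round') else robot.read_joint_positions())
f0=robot.read_force();print(f0)
g=robot.servo_line(tcp(handle(H0,0),R,.022),.08,guard=12)
print(g,robot.read_ee_pos(),robot.read_force())
im,W=cloud('scene');cv2.imwrite('pics/s1.png',cv2.resize(im[100:260,180:393,::-1],(800,600),interpolation=2))
print(robot.read_clock())
E
```

```text
[-0.24356526  0.33058432  1.11991906  1.61222558 -0.50683114  1.67227391
  0.94455694] [ 0.47942204 -0.12357998  0.1293481 ] [-0.13903345  0.85728788  0.98037644  1.91226212 -1.07750222  1.64400049
  1.39150613]
5.4667 [ 0.48036327 -0.12436794  0.1304823 ] [-0.01  0.75  0.77  1.9  -0.98  1.51  1.3 ]
[ 0.57266825 -0.06689863 -0.51346846]
False [ 0.4779701  -0.05799988  0.05869702] [-0.76268591  0.39295341 -0.13798091]
6.8833
```

View pics/s1.png

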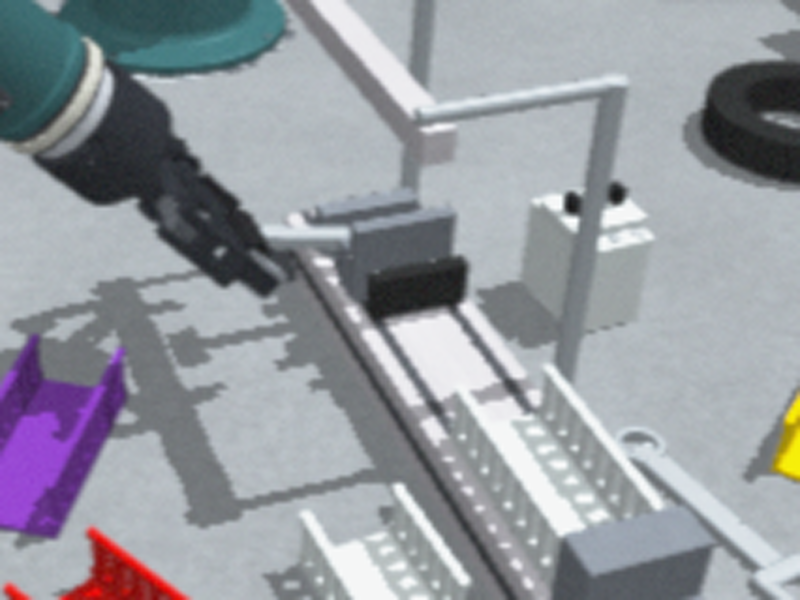

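The fingers straddle the handle at about (270,255), and the wrist is clear of the bar. Next I'll grip, then raise the lever along its arc.

Run:
```python
from h import *
R=RT
hand.grip(.03,60)
print('gap',robot.read_finger_gap(),robot.read_gripper_force(),robot.read_force(),robot.read_ee_pos())
x0=np.array(robot.read_ee_pos()); d=x0-tcp(handle(H0,0),R); print('offset',d)
for a in np.arange(.1,.81,.1):
    g=robot.servo_line(tcp(handle(H0,a),R),.06,guard=45)
    print(round(a,2),g,np.round(robot.read_force(),1),np.round(robot.read_ee_pos()-tcp(handle(H0,a),R),4))
    if g: break
im,W=cloud('scene');cv2.imwrite('pics/s2.png',cv2.resize(im[100:260,180:393,::-1],(800,600),interpolation=2))
print(robot.read_clock(),robot.read_finger_gap())
```

```text
gap 0.038927302822849924 61.15154027938843 [ 0.84047162 -0.3122839   0.0131484 ] [ 0.47798793 -0.05770927  0.05851525]
offset [ 0.0002857  -0.00026077  0.00010846]
0.1 False [ 2.6 -1.  -4. ] [ 0.0003 -0.0002  0.0001]
0.2 False [ 2.1 -1.  -3.5] [0.0002 0.0001 0.0006]
0.3 False [ 2.5 -1.2 -3.1] [ 0.0002 -0.      0.0004]
0.4 False [ 3.2 -2.  -3.1] [0.0001 0.     0.0004]
0.5 False [ 3.7 -2.1 -2.2] [ 0.0001 -0.0003  0.0001]
0.6 False [ 2.6 -3.7 -1.6] [ 0.0001 -0.0003  0.0002]
0.7 False [ 3.2 -3.5 -1.3] [ 0.0001 -0.0006  0.0001]
0.8 False [ 2.9 -4.8 -0.5] [ 0.0001 -0.0007  0.0002]
9.8917 0.03885040165246335
```

View pics/s2.png

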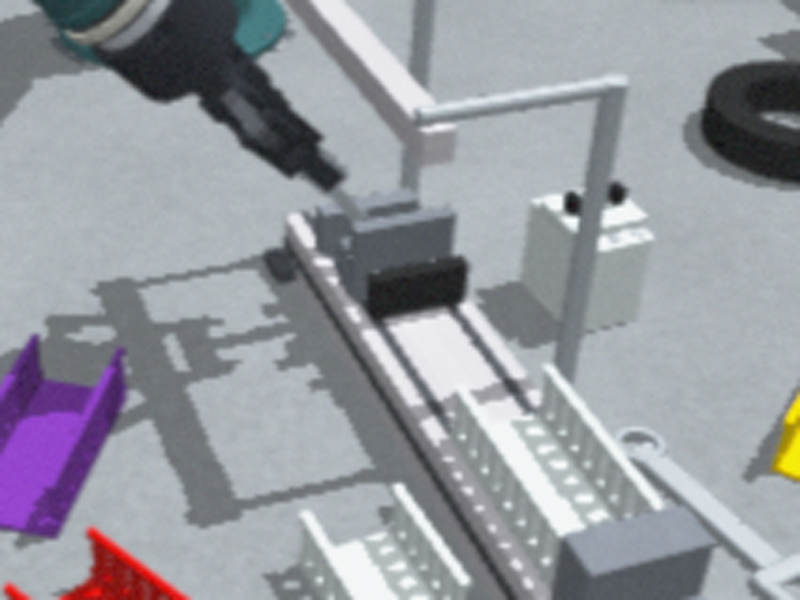

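The lever is up and the pinch held, with the gripper clear of the bar. Next I'll drag the jaw, then step in while watching the force.

Run:
```python
from h import *
R=RT;a=.8
ux=J[:,0]
for d in (.05,.1):
    print(d,robot.servo_line(tcp(handle(H0+d,a),R),.05,guard=35),np.round(robot.read_force(),1))
for d in np.arange(.102,.117,.002):
    g=robot.servo_line(tcp(handle(H0+d,a),R),.02,guard=20)
    F=np.array(robot.read_force());print(round(d,4),g,'Fx',round(F@ux,2),np.round(F,1),np.round(robot.read_ee_pos()-tcp(handle(H0+d,a),R),4))
    if g or F@ux<-14: break
im,W=cloud('scene');np.savez('s3.npz',im=im,W=W);cv2.imwrite('pics/s3.png',cv2.resize(im[130:250,210:370,::-1],(800,600),interpolation=2))
im,W=cloud('top');np.savez('t3.npz',im=im,W=W)
print(robot.read_clock())
```

```text
0.05 False [-5.2 -6.3  2.7]
0.1 False [-5.4 -5.1  2.7]
0.102 False Fx -6.63 [-6.5 -5.5  1.4] [-0.0031 -0.001  -0.0003]
0.104 False Fx -5.79 [-5.6 -5.4  2.6] [-0.0031 -0.001  -0.0003]
0.106 False Fx -4.88 [-4.7 -5.8  2.5] [-0.0032 -0.001  -0.0003]
0.108 False Fx -6.1 [-6.  -5.9  2.4] [-0.0032 -0.0011 -0.0003]
0.11 False Fx -5.5 [-5.4 -5.3  1.9] [-0.0032 -0.0011 -0.0003]
0.112 False Fx -6.13 [-6.  -5.6  1.3] [-0.0032 -0.001  -0.0003]
0.114 False Fx -5.52 [-5.4 -5.4  2.7] [-0.0032 -0.0011 -0.0003]
0.116 False Fx -6.14 [-6.  -5.3  2.6] [-0.0034 -0.0011 -0.0004]
14.2917
```

View pics/s3.png

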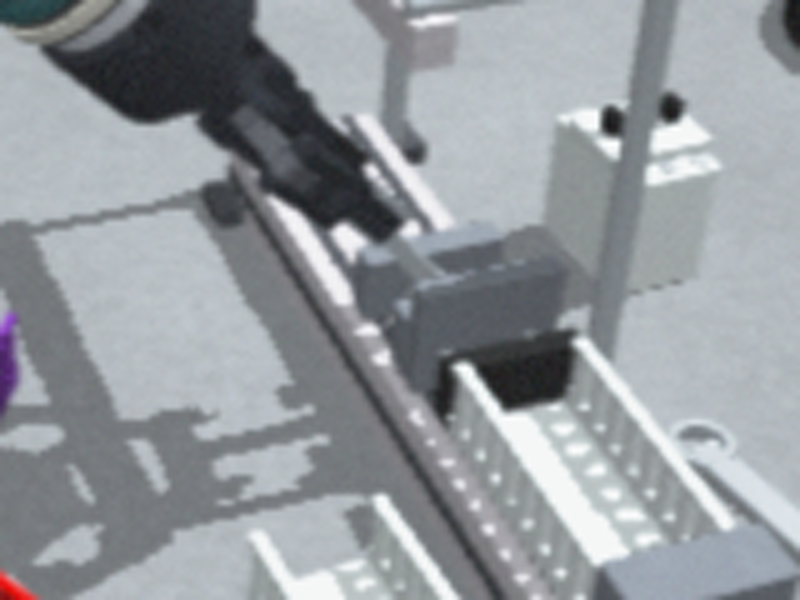

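The pad is just short of the duct end at about (455,385). Force is still at the friction level and the arm lags about 3 mm, so I'll go on in 1 mm steps.

Run:
```python
from h import *
R=RT;a=.8
ux=J[:,0]; base=tcp(handle(H0,a),R)@ux
for d in np.arange(.117,.132,.001):
    g=robot.servo_line(tcp(handle(H0+d,a),R),.02,guard=20)
    F=np.mean([np.array(robot.read_force()) for _ in range(4)],0);act=np.array(robot.read_ee_pos())@ux-base
    print(round(d,4),g,'Fx',round(F@ux,2),'act',round(act,4))
    if g or F@ux<-10: break
im,W=cloud('scene');np.savez('s4.npz',im=im,W=W);cv2.imwrite('pics/s4.png',cv2.resize(im[170:230,280:360,::-1],(800,600),interpolation=2))
im,W=cloud('top');np.savez('t4.npz',im=im,W=W)
print(robot.read_clock())
```

```text
0.117 False Fx -6.7 act 0.1133
0.118 False Fx -7.68 act 0.1141
0.119 False Fx -8.18 act 0.1148
0.12 False Fx -10.63 act 0.1156
15.3917
```

Run:
```python
from h import *
R=RT;a=.8
ux=J[:,0]; base=tcp(handle(H0,a),R)@ux
def rd(): 
    F=[]
    for _ in range(8): F.append(np.array(robot.read_force())@ux); robot.sleep(.03)
    return round(np.mean(F),2),round(np.array(robot.read_ee_pos())@ux-base,4)
print(rd())
for d in (.121,.122,.123):
    g=robot.servo_line(tcp(handle(H0+d,a),R),.02,guard=20); print(d,g,rd())
im,W=cloud('scene');np.savez('s4.npz',im=im,W=W);cv2.imwrite('pics/s4.png',cv2.resize(im[165:231,272:360,::-1],(800,600),interpolation=2))
print(robot.read_clock())
```

```text
(np.float64(-9.49), np.float64(0.1156))
0.121 False (np.float64(-10.41), np.float64(0.1164))
0.122 False (np.float64(-11.53), np.float64(0.1171))
0.123 False (np.float64(-11.88), np.float64(0.1179))
17.2583
```

View pics/s4.png

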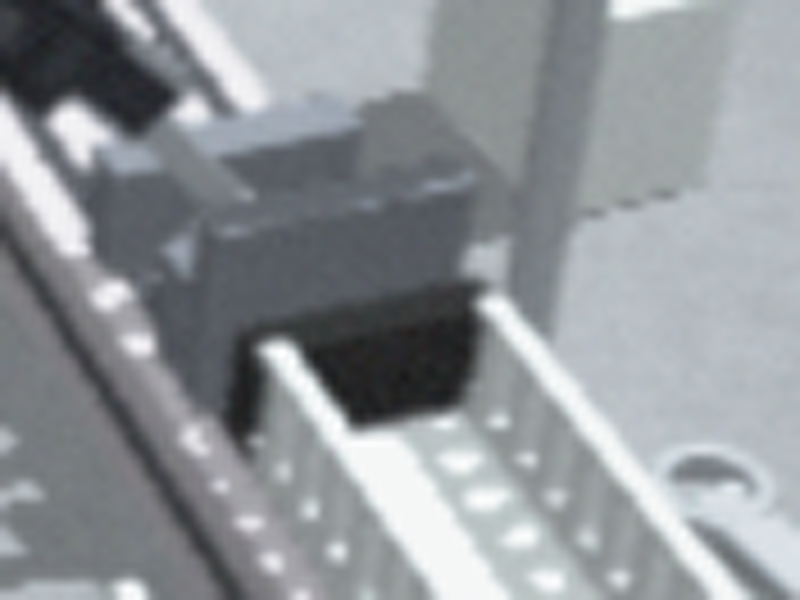

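The pad is against both duct walls. The total push is 12 N, about 7 N friction and 5 N spring, so the pad is in roughly 5 mm. Next I'll ease the push to balance the spring, then lower the lever.

Run:
```python
from h import *
R=RT; D=H0+.1202
ux=J[:,0]
def st(a,g):
    F=np.array(robot.read_force());print(round(a,2),g,np.round(F,1),np.round(J.T@(robot.read_ee_pos()-tcp(handle(H0+.1179,a),R)),4))
st(.8,robot.servo_line(tcp(handle(D,.8),R),.02))
for a in (.7,.6,.5,.4,.3,.2,.1,.03,0,-.03,-.06,-.09,-.12):
    g=robot.servo_line(tcp(handle(D,a),R),.06,guard=40); st(a,g)
    F=np.array(robot.read_force())
    if g or (a<=0 and F[2]>22): break
im,W=cloud('scene');cv2.imwrite('pics/s5.png',cv2.resize(im[130:250,210:370,::-1],(800,600),interpolation=2))
print(robot.read_clock(),robot.read_finger_gap())
```

```text
0.8 False [-3.7 -4.7  1.4] [-0.0003 -0.0011 -0.0004]
0.7 False [-5.  -1.6  6. ] [-0.0003  0.0014  0.0011]
0.6 False [-5.3 -0.9  5.6] [-0.0004  0.0017  0.0011]
0.5 False [-4.1 -0.8  5.6] [-0.0003  0.0018  0.001 ]
0.4 False [-4.9 -1.9  5.1] [-0.0003  0.002   0.0011]
0.3 False [-5.5 -1.9  5.1] [-0.0003  0.0018  0.0011]
0.2 False [-4.5 -1.   6.1] [-0.0003  0.0018  0.0012]
0.1 False [-5.2 -2.1  6.6] [-0.0002  0.0017  0.0013]
0.03 False [-4.1 -1.1  4.8] [-0.0003  0.0016  0.001 ]
0 False [-6.5 -2.5  6.1] [-0.0002  0.0014  0.0012]
-0.03 False [-6.6 -2.6  8.8] [-0.0001  0.0014  0.0015]
-0.06 False [-8.3 -2.  11. ] [-0.0001  0.0014  0.0022]
-0.09 False [-9.4 -3.6 23.3] [-0.0001  0.0017  0.0045]
21.0167 0.038958792399905975
```

View pics/s5.png

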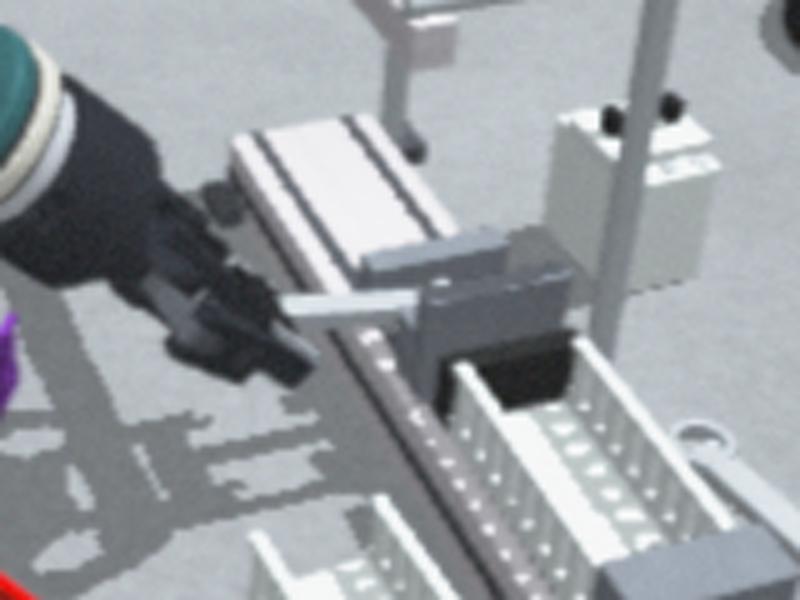

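Run:
```python
from h import *
R=RT; D=H0+.1202
z0=robot.read_ee_pos()[2]
g=robot.servo_line(tcp(handle(D,-.13),R),.06,guard=25)
print(g,np.round(robot.read_force(),1),robot.read_ee_pos()[2]-z0)
robot.sleep(.2)
hold=tcp(handle(D,-.02),R)
robot.servo_line(hold,.04); print('eased',np.round(robot.read_force(),1))
hand.grip(.085)
print(robot.read_finger_gap(),np.round(robot.read_force(),1))
g=robot.servo_line(np.array(robot.read_ee_pos())-.11*R[:,2],.08,guard=10);print('retreat',g,np.round(robot.read_force(),1))
im,W=cloud('scene');np.savez('s6.npz',im=im,W=W);cv2.imwrite('pics/s6.png',cv2.resize(im[130:250,210:370,::-1],(800,600),interpolation=2))
im,W=cloud('top');im2=im.astype(int)
m=(im2.max(2)<70)&(np.abs(W[...,0]-.597)<.03)&(np.abs(W[...,1]+.07)<.03)&(W[...,2]>.05)&(W[...,2]<.12)
print('handle',m.sum(),np.median(W[m],0),'model',handle(H0+.1179,0),'if .1',handle(H0+.1179,.1))
print(robot.read_clock(),robot.read_ee_pos())
```

```text
False [-13.5  -4.7  38.3] -0.0003976335448071522
eased [-5.5 -0.9  1.7]
0.0849366685816616 [-0.4  0.3 -0.2]
retreat False [ 0.3  1.2 -0.2]
handle 72 [ 0.59328434 -0.06880862  0.08614617] model [ 0.59595245 -0.06938234  0.07449658] if .1 [ 0.59589748 -0.06726875  0.08375425]
24.0167 [ 0.59979961 -0.12910809  0.13666969]
```

View pics/s6.png

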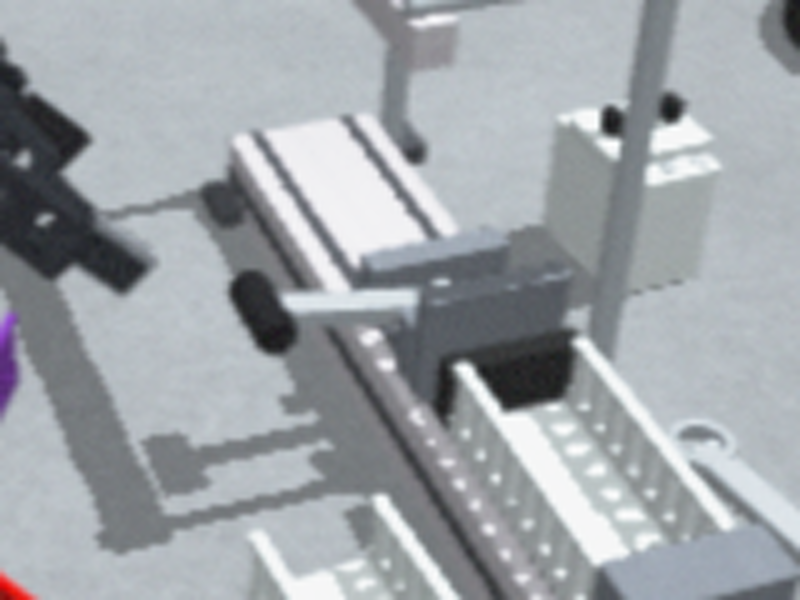

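The lever is fully down: the handle's top is at 0.086 m, against 0.088 m at the start. An extra 15 N moved it only 0.4 mm, so it is on its stop. The pad is against the duct, the neighbours haven't moved and the gripper is clear.

```bash
python3 -c "
from h import *
print(sign_off())"
```

```text
the job is handed in; nothing more can be done
None
```

I clamped the duct and handed the job in at about 24 s: lever raised, jaw slid until the pad was pressed in about 5 mm (estimated from force and travel), lever locked fully down, and the gripper backed clear.

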